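Load two loudspeaker drivers, tabs in their notches, under a sliding guard

TASK

Load the test fixture: slide its guard open, then set each of the two oblong loudspeaker drivers, without dropping it, flat in the nest of its own size with its terminal tab lying in the nest's notch. Then slide the guard fully shut over them, and leave the two flat metal rings lying near the drivers where they are.

Things in the scene. Friction and masses are not known exactly. Their poses are not given: they have to be found in the camera images.
- fixture: Fixed steel base plate 190 (x) x 380 (y) x 10 mm on the bench, its origin at the centre of its underside. Two aluminium rails, each 14 mm wide, run along its y axis at x = -80 and +80 mm, their tops 49 mm above the bench; the guard slides on them. The two nests stand between the rails, centred at y = -54 and -126 mm on the plate (x = 0): which nest is where varies.
- guard (a joint): Travel of the guard along the fixture's +y, 0 (shut, over both nests) to 0.19 m (fully open, clear of them); it stays where it is left, friction about 1.5 N. The guard is an aluminium-framed, milky translucent pane 182 (x) x 170 (y) mm, underside 50 mm and top 56 mm above the bench, centred at fixture y = -90 mm + travel.
- guard_handle (a point): Centre of the top of the guard's handle, 84 mm above the bench: a black upright block in the middle of the guard, 50 (along fixture x) x 14 (along fixture y) mm, standing 28 mm above the guard. Pinch it from above across the 14 mm, or push it.
- driver_large: Larger loudspeaker driver: dark oblong block 70 (x) x 40 (y) x 24 mm high with a round grey cone on top, lying cone up on the bench. A black terminal tab with two brass contacts on top, 14 mm wide and 5 mm thick, sticks out 12 mm from its +x end at the level of the underside. Origin: centre of the underside of the 70 x 40 block; x points to the tab, z up. 120 g.
- driver_large_tab (a point): Middle of the outer end of the larger driver's tab, at the underside: 47 mm from the driver's origin along its +x.
- driver_small: Smaller loudspeaker driver: the same shape, 56 (x) x 34 (y) x 24 mm high, the same kind of tab 12 mm wide, 5 mm thick, sticking out 12 mm from its +x end. Origin: centre of the underside of the 56 x 34 block; x points to the tab, z up. 80 g.
- driver_small_tab (a point): Middle of the outer end of the smaller driver's tab, at the underside: 40 mm from the driver's origin along its +x.
- nest_large: Fixed grey nest for the larger driver, standing on the base plate: a recess 77 (x) x 47 (y) mm, floor 4 mm above the nest's origin (14 mm above the bench), in 6 mm walls that rise 7 mm above the floor. The +x wall has a 22 mm wide notch, open to the outside, for the tab. Origin: centre of the nest's underside; x points to the notch and is parallel to the fixture's x.
- nest_large_notch (a point): Where the end of the larger driver's tab belongs: 47 mm from the nest's origin along its +x, at floor level.
- nest_small: Fixed grey nest for the smaller driver: recess 63 (x) x 41 (y) mm, notch 20 mm wide in its +x wall; otherwise as the large nest.
- nest_small_notch (a point): Where the end of the smaller driver's tab belongs: 40 mm from the nest's origin along its +x, at floor level.
- ring_small: Bystander: flat aluminium ring, 54 mm outside diameter, 10 mm high, on the bench near the drivers; origin at the centre of its underside.
- ring_big: Bystander: flat steel ring, 90 mm outside diameter, 12 mm high, on the bench beyond the drivers; origin at the centre of its underside.

How it is judged:
By the outcome, as a careful person would: the job done as asked, in the order asked, and still so for the second after the job is handed in, with the robot touching nothing.
It also fails if it takes over 72 s, if anything falls off the work surface, if the arm or the gripper's body presses on something with over 40 N, if the wrist force passes 120 N, or if a joint passes its speed limit or range.

ROBOT

A 6-joint arm with a two-finger parallel gripper is mounted at the origin on the work surface. World frame = base frame: x ahead of the robot, y to its left, z up, the work surface at z = 0. Lengths are in mm, angles in rad, forces in N, time in s.
With the tool pointing down it reaches from about 350 to 875 mm from the base axis. Payload 4.2 kg.
Tool frame: the origin (TCP) lies midway between the tips of the shut fingers; the grasp point (between the pads) lies 19 mm behind it (arm.tcp_to_grasp is the distance from the TCP to the grasp point, in mm); z points along the fingers, y is the line along which they close (so a half turn about z gives the same grasp; the last joint's range is limited). The gripper opens to 85 mm and grips with 20 to 120 N. Pads are 22 mm wide; open, the fingers measure 114 mm over their backs; the gripper's body (76 mm by 85 mm) begins 54 mm behind the grasp point. The pads swing forward as they close: fully open they stand 13 mm farther back than shut.
Start: joints at [1.457, 0.385, 0.008, 0, -1.194, -0.259], TCP at [227.607, 582.06, 231.312] pointing down, gripper open.
Joint ranges: [-3.14, 3.14], [-1.21, 2.06], [-1.07, 1.41], [-3.16, 2.05], [-2.99, -0.16], [-3.1, 3.1]. Speed limits (rad/s): [2.79, 2.79, 3.14, 3.14, 3.14, 3.14].

INTERFACE

Orientations are given as a unit quaternion [x, y, z, w].
In Python, from bench import arm, get_image gives the robot as it stands.
- The arm moves only by the tool drive_tool, never from a script. Its argument "deltas" is a list of rows, each a list of 2 entries, a list of its own where there are three numbers: the shift along the tool's x, y, z in cm, then the turn, a rotation vector about the tool's x, y, z in degrees. In form: [[[x, y, z], [ax, ay, az]], ...]. A call has 1 to 12 rows; each row shifts and turns the commanded pose from where the row before left it, along the tool's axes as they then stand; what a row does not reach is not made up. A row lasts 1/10 s, in which the tool goes at most 50 mm and 8.59 degrees, less where a joint would pass 70% of its speed; a pose out of reach is approached as far as the arm can. A call with a gripper value outside its range is refused whole. "claw" is the finger opening in cm, from 0 to 8.54, set as the call begins (left out, the last holds). The fingers move at their own pace and stop on an object; the grip force is fixed at half the most. Time passes only in rows, so rows that do not move let the fingers close. It gives the time, the measured TCP pose, the force, the opening and the grip force at its end, in the units of the state.
- arm.read_state(): the state, without advancing time (a new reading comes with each control period).
- get_image(name): name is "scene" or "top" or "wrist"; returns a dict with "img" (480x640x3 uint8, red, green, blue), "fx", "fy", "cx", "cy" (pixels), "D" ([k1, k2, p1, p2, k3] as OpenCV has them; the pictures are not rectified), "eye" and "orientation" of the camera in the world; the wrist camera has in their place "mount" (4x4, takes a point from camera to tool coordinates, whose origin is the TCP and whose axes are the flange's). Camera axes: x right, y down, z forward; pixel columns grow to the right and rows downward; lengths in mm; the calibration is good to about 2 mm. A picture is of the moment at which its call begins: read the wrist's pose just before it. There is no depth.
- arm.job_done(): hands the job in; it is judged then, once.
The state is a dict: "clock": time; "joints": joint angles; "joint_vel": joint speeds; "joint_efforts": joint torques, N m; "position": TCP position; "ee_rot": TCP orientation; "contact_force": force on the tool from outside, world axes, zero at the start; "wrist_torque": the same for the moment, N m; "gripper_width": finger opening in mm; "grasp_force": force on a finger pad.
Only numpy, scipy, OpenCV 4.12 (cv2) and the standard library are available. Lean on these libraries where they do the work, as an engineer would, in place of code of your own. Each camera call takes 0.05 s, during which the arm holds its last target. There are 200 camera calls.

## Working session

There is one attempt and no reset: what is moved stays moved. The work goes in short steps, Python scripts to look and compute and a tool call to move; the robot and the scene stay as the last step left them, time stands still between calls to the robot, and variables do not carry over. Pictures are saved under pics/ and viewed, at most 14 in all, crops included, and the job is handed in when it is done.

Besides the shell and the picture viewer there is one more tool, called after "Emit:" as name(argument=value, ...), one argument or row to a line, values as JSON. drive_tool: Moves the arm, as the interface text tells. Its arguments: {"type":"object","properties":{"deltas":{"type":"array"},"claw":{"type":"number"}},"required":["deltas"]}

```bash
mkdir -p pics; ls; cat > h.py <<'E'
import numpy as np, cv2
from scipy.spatial.transform import Rotation as R
from bench import arm, get_image
def cam(name):
    s=arm.read_state(); d=get_image(name); K=np.array([[d['fx'],0,d['cx']],[0,d['fy'],d['cy']],[0,0,1.]])
    if 'mount' in d:
        T=np.eye(4);T[:3,:3]=R.from_quat(s['ee_rot']).as_matrix();T[:3,3]=s['position'];T=T@np.array(d['mount'])
        Rm,e=T[:3,:3],T[:3,3]
    else:
        o=np.array(d['orientation']); Rm=R.from_quat(o).as_matrix() if o.size==4 else o; e=np.array(d['eye'])
    return dict(img=np.array(d['img']),K=K,D=np.array(d['D'],float),R=Rm,e=e)
def ray(c,uv,z):
    p=cv2.undistortPoints(np.array(uv,float).reshape(-1,1,2),c['K'],c['D']).reshape(-1,2)
    v=np.c_[p,np.ones(len(p))]@c['R'].T
    return c['e']+v*((z-c['e'][2])/v[:,2])[:,None]
def proj(c,P):
    P=np.array(P,float).reshape(-1,3); rv=cv2.Rodrigues(c['R'].T)[0]
    return cv2.projectPoints(P,rv,-c['R'].T@c['e'],c['K'],c['D'])[0].reshape(-1,2)
def save(c,n): cv2.imwrite('pics/'+n+'.png',c['img'][:,:,::-1])
E
python3 - <<'E'
from h import *
import pickle
for n in['top','scene']:
    c=cam(n);save(c,n+'0');pickle.dump(c,open(n+'0.pkl','wb'));print(n,c['e'],c['R'].round(2).tolist(),c['K'][0,0])
s=arm.read_state();print(s['ee_rot'],s['contact_force'],arm.tcp_to_grasp,R.from_quat(s['ee_rot']).as_matrix().round(3))
E
```

```text
pics
top [425.22220892 -65.55261326 940.8931686 ] [[-0.02, -0.99, 0.16], [-1.0, 0.02, -0.01], [0.0, -0.16, -0.99]] 498.0402017109807
scene [ 941.93366443 -685.40101158  619.57233875] [[0.85, 0.33, -0.42], [0.53, -0.5, 0.69], [0.02, -0.8, -0.6]] 500.7392644234446
[ 9.82659089e-01 -1.85418894e-01 -1.27768232e-04  9.65728702e-04] [ 0.21090715 -0.60897126 -0.49428592] 18.700000000000003 [[ 0.931 -0.364 -0.001]
 [-0.364 -0.931 -0.002]
 [ 0.     0.002 -1.   ]]
```

View pics/top0.png

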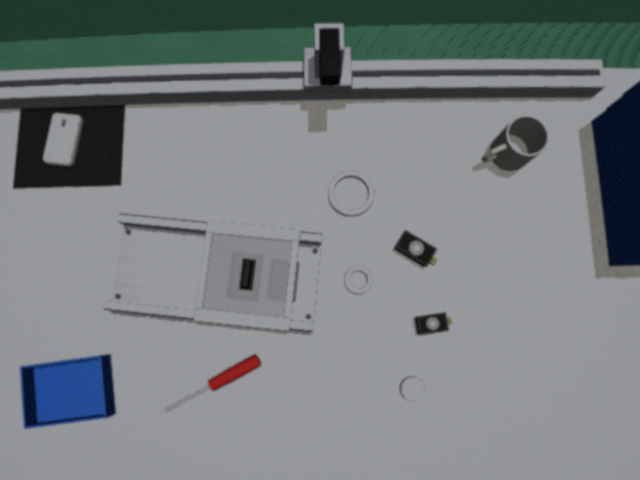

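View pics/scene0.png

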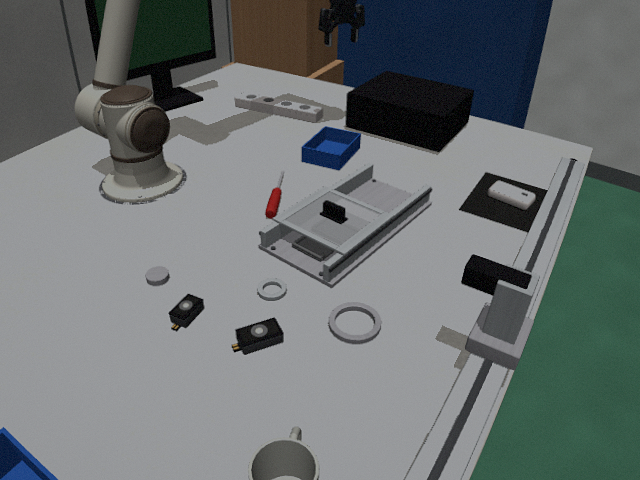

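The top view shows the fixture left of centre, with the guard shut and its handle near (247,274). The large driver is at (415,248) and the small one at (432,323), with brass tabs at (433,260) and (449,320). The small ring is at (358,279) and the big ring at (351,193). The scene view agrees with this.

```bash
python3 - <<'E'
from h import *
import pickle
c=pickle.load(open('top0.pkl','rb'));im=c['img'];g=im.max(2)
def blobs(m,x0,y0,x1,y1,amin):
    k=np.zeros_like(m);k[y0:y1,x0:x1]=m[y0:y1,x0:x1]
    return [q for q in cv2.findContours(k.astype(np.uint8),cv2.RETR_EXTERNAL,cv2.CHAIN_APPROX_NONE)[0] if cv2.contourArea(q)>amin]
for nm,box,z in[('handle',(225,250,270,300),84),('large',(385,225,445,275),12),('small',(405,305,460,345),12)]:
    for q in blobs(g<70,*box,40):
        P=ray(c,q.reshape(-1,2),z); r=cv2.minAreaRect(P[:,:2].astype(np.float32)); print(nm,np.round(r[0],1),np.round(r[1],1),round(r[2],1))
hsv=cv2.cvtColor(im,cv2.COLOR_RGB2HSV)
for nm,box in[('large',(385,225,445,275)),('small',(405,305,460,345))]:
    x0,y0,x1,y1=box;m=(hsv[y0:y1,x0:x1,1]>110)&(hsv[y0:y1,x0:x1,2]>60);v,u=np.nonzero(m);print(nm,'brass',len(u),ray(c,[[u.mean()+x0,v.mean()+y0]],5).round(1))
    m=(hsv[y0:y1,x0:x1,1]<60)&(g[y0:y1,x0:x1]>100)
for nm,u,v,z in[('ringbig',351,193,12),('ringsmall',358,279,10)]:print(nm,ray(c,[[u,v]],z).round(1))
v=[(121,215),(321,236),(106,306),(310,328)]
print(ray(c,v,49).round(1))
print(ray(c,[(128,231),(315,251),(117,296),(308,316)],10).round(1))
cv2.imwrite('pics/topcrop.png',cv2.resize(im[180:350,90:470,::-1],None,fx=2.1,fy=2.1,interpolation=cv2.INTER_CUBIC))
E
```

```text
handle [519.5  48.9] [21.5 52.4] 83.6
large [ 568.2 -259.3] [70.7 42.1] 57.6
small [ 428.  -282.2] [31.6 59.7] 7.0
large brass 3 [[ 546.  -292.6    5. ]]
small brass 0 [[nan nan nan]]
ringbig [[ 679.8 -141.6   12. ]]
ringsmall [[ 513.8 -149.4   10. ]]
[[637.3 287.4  49. ]
 [590.  -81.2  49. ]
 [470.4 307.9  49. ]
 [424.9 -57.9  49. ]]
[[614.8 287.8  10. ]
 [568.6 -69.9  10. ]
 [490.7 303.9  10. ]
 [447.  -54.3  10. ]]<stdin>:12: RuntimeWarning: Mean of empty slice.
  ret = ret.dtype.type(ret / rcount)
```

View pics/topcrop.png

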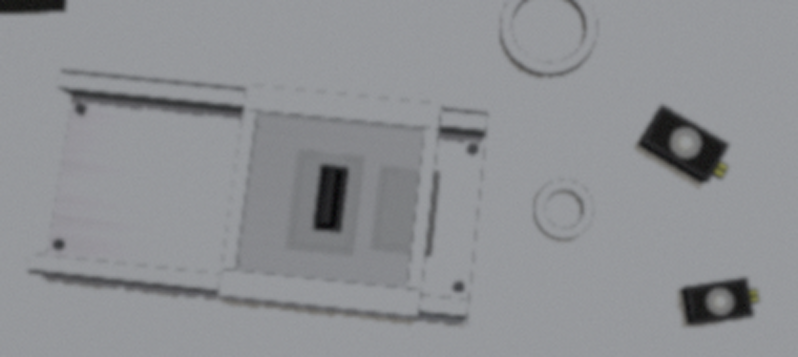

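Emit:
drive_tool(
  deltas=[
    [[0, 0, 1], [0, 0, -7.1]],
    [[0, 0, 1], [0, 0, -7.1]],
    [[3, 4, 0.5], [0, 0, 0]],
    [[3, 4, 0.5], [0, 0, 0]],
    [[3, 4, 0.5], [0, 0, 0]],
    [[3, 4, 0.5], [0, 0, 0]],
    [[3, 4, 0.5], [0, 0, 0]],
    [[3, 4, 0.5], [0, 0, 0]],
    [[3, 4, 0.5], [0, 0, 0]],
    [[3, 4, 0.5], [0, 0, 0]],
    [[3, 4, 0.5], [0, 0, 0]],
    [[3, 4, 0.5], [0, 0, 0]],
  ],
  claw=6,
)

```text
clock: 1.3
position: [474.6, 148.0, 161.3]
ee_rot: [0.998, -0.062, -0.0, 0.0]
contact_force: [0.8, 1.2, -0.6]
gripper_width: 60.1
grasp_force: 0.0
```

Emit:
drive_tool(
  deltas=[
    [[2.4, 3.6, 1], [0, 0, 0]],
    [[2.4, 3.6, 1.5], [0, 0, 0]],
    [[1, 1.9, 2.5], [0, 0, 0]],
    [[0, 0, 2.5], [0, 0, 0]],
    [[0, 0, 2.1], [0, 0, 0]],
    [[0, 0, 0], [0, 0, 0]],
  ],
)

```text
clock: 1.9
position: [518.0, 51.1, 62.5]
ee_rot: [0.998, -0.063, -0.004, 0.001]
contact_force: [0.0, 0.9, -0.8]
gripper_width: 60.3
grasp_force: 0.0
```

Emit:
drive_tool(
  deltas=[
    [[0, 0, 0], [0, 0, 0]],
    [[0, 0, 0], [0, 0, 0]],
    [[0, 0, 0], [0, 0, 0]],
    [[0, 0, 0], [0, 0, 0]],
    [[0, 0, 0], [0, 0, 0]],
  ],
  claw=1,
)

```text
clock: 2.4
position: [521.1, 52.9, 67.0]
ee_rot: [0.998, -0.062, 0.001, -0.0]
contact_force: [-0.7, 0.8, 7.2]
gripper_width: 12.5
grasp_force: 60.7
```

Emit:
drive_tool(
  deltas=[
    [[0, -1, 0], [0, 0, 0]],
    [[0, -2, 0], [0, 0, 0]],
    [[0, -2, 0], [0, 0, 0]],
    [[0, -2, 0], [0, 0, 0]],
    [[0, -2, 0], [0, 0, 0]],
    [[0, -2, 0], [0, 0, 0]],
    [[0, -2, 0], [0, 0, 0]],
    [[0, -2, 0], [0, 0, 0]],
    [[0, -1, 0], [0, 0, 0]],
    [[0, 0, 0], [0, 0, 0]],
    [[0, 0, 0], [0, 0, 0]],
  ],
)

```text
clock: 3.5
position: [540.8, 212.6, 67.0]
ee_rot: [0.998, -0.062, 0.001, -0.001]
contact_force: [-1.7, 2.5, 5.6]
gripper_width: 12.2
grasp_force: 60.7
```

Emit:
drive_tool(
  deltas=[
    [[0, -0.3, 0], [0, 0, 0]],
    [[0, 0, 0], [0, 0, 0]],
    [[0, -0.2, 0], [0, 0, 0]],
    [[0, 0, 0], [0, 0, 0]],
  ],
)

```text
clock: 3.9
position: [541.2, 216.2, 67.1]
ee_rot: [0.998, -0.062, 0.001, -0.0]
contact_force: [-1.9, -1.3, 6.5]
gripper_width: 12.7
grasp_force: 60.8
```

Emit:
drive_tool(
  deltas=[
    [[0, -0.3, 0], [0, 0, 0]],
    [[0, 0, 0], [0, 0, 0]],
    [[0, 0, 0], [0, 0, 0]],
  ],
)

```text
clock: 4.2
position: [541.2, 216.4, 67.0]
ee_rot: [0.998, -0.062, -0.0, 0.002]
contact_force: [-1.1, -8.9, 7.1]
gripper_width: 12.4
grasp_force: 61.0
```

Emit:
drive_tool(
  deltas=[
    [[0, 0.2, 0], [0, 0, 0]],
    [[0, 0, 0], [0, 0, 0]],
    [[0, 0, 0], [0, 0, 0]],
    [[0, 0, -3], [0, 0, 0]],
    [[0, 1, -4.5], [0, 0, 0]],
    [[0, 2, -4.5], [0, 0, 0]],
    [[0, 3.5, -3], [0, 0, 0]],
    [[0, 4, -2], [0, 0, 0]],
    [[0, 4, 0], [0, 0, 0]],
    [[0, 3, 0], [0, 0, 0]],
    [[0, 1.5, 0], [0, 0, 0]],
    [[0, 0, 0], [0, 0, 0]],
  ],
  claw=6,
)

```text
clock: 5.4
position: [517.2, 27.6, 235.6]
ee_rot: [0.998, -0.063, 0.0, -0.0]
contact_force: [-0.7, 0.5, -0.2]
gripper_width: 59.9
grasp_force: 0.0
```

```bash
python3 - <<'E'
from h import *
import pickle
c=cam('wrist');save(c,'w1');pickle.dump(c,open('w1.pkl','wb'));print(c['e'],c['R'].round(2).tolist(),arm.read_state()['position'])
O=np.array([528.8,117.2]);a=np.radians(-7.1);X=np.array([np.cos(a),np.sin(a)]);Y=np.array([-X[1],X[0]])
for y in(-54,-126):print(O+Y*y,proj(c,[[*(O+Y*y),21]]))
E
```

```text
[585.43662702  18.02428817 378.33080948] [[-0.13, -0.95, -0.27], [-0.99, 0.12, 0.03], [0.0, 0.27, -0.96]] [517.51925887  28.49870335 235.50070479]
[522.12552026  63.61407535] [[288.44027835 206.52655451]]
[513.22621393  -7.83382417] [[356.9511603  206.35484364]]
```

View pics/w1.png

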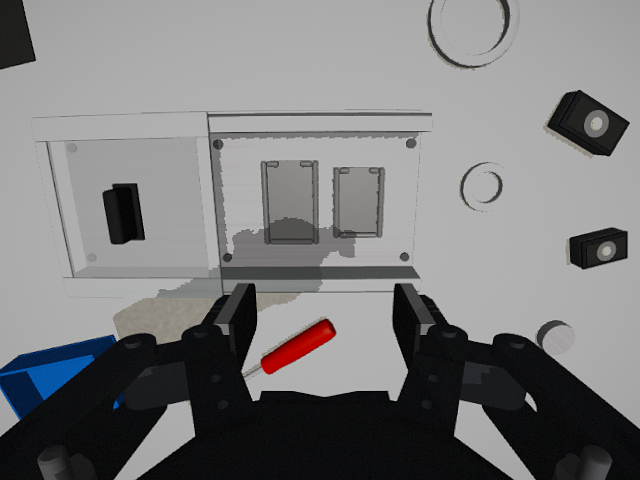

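The wrist view shows the guard open. The large nest is at (290,203) and the small nest at (358,202), and both notches are on their upper side (+x): about (290,163) and (358,170). I'll zoom in for the edges.

```bash
python3 - <<'E'
from h import *
import pickle
c=pickle.load(open('w1.pkl','rb'))
cv2.imwrite('pics/w1c.png',cv2.resize(c['img'][140:260,240:400,::-1],None,fx=5,fy=5,interpolation=cv2.INTER_CUBIC))
E
```

```text
(no output)
```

View pics/w1c.png

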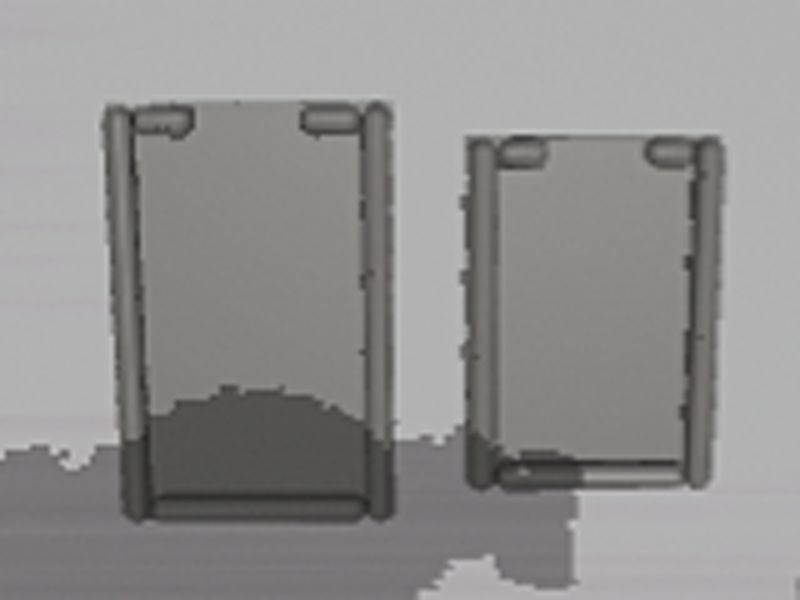

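```bash
python3 - <<'E'
from h import *
import pickle
c=pickle.load(open('w1.pkl','rb'))
for q in([(118,117),(377,117),(138,508),(381,508)],[(481,151),(709,151),(481,473),(698,473)]):
    P=ray(c,np.array(q)/5+[240,140]-.4,20)[:,:2];tl,tr,bl,br=P
    x=(tl+tr-bl-br)/2;y=(tl+bl-tr-br)/2
    print(P.mean(0).round(1),np.linalg.norm(x).round(1),np.linalg.norm(y).round(1),np.degrees([np.arctan2(x[1],x[0]),np.arctan2(-y[0],y[1])]).round(1))
# screws, plate z=10
P=ray(c,[(218.5,144),(411,143.5),(227.5,257.5),(404,257)],10)[:,:2];print(P.round(1),P.mean(0))
y=(P[0]+P[2]-P[1]-P[3])/2;print(np.degrees(np.arctan2(-y[0],y[1])))
E
```

```text
[525.2  61.3] 83.3 52.8 [-7.  -7.3]
[516.7  -9.5] 68.6 46.8 [-6.7 -7.2]
[[594.9 127.4]
 [570.  -71.3]
 [471.1 142.7]
 [446.5 -55.8]] [520.63646502  35.76895609]
-7.105107791199644
```

Emit:
drive_tool(
  deltas=[
    [[2.5, 3.5, 0], [0, 0, 0]],
    [[2.5, 4, 0], [0, 0, 0]],
    [[2, 4, 0], [0, 0, 0]],
    [[1, 4, 0], [0, 0, 0]],
    [[0, 4, 0], [0, 0, 0]],
    [[0, 4, 0], [0, 0, 0]],
    [[-1, 3, 0], [0, 0, 0]],
    [[-1.5, 0, 0], [0, 0, 0]],
    [[0, 0, 0], [0, 0, 0]],
    [[0, 0, 0], [0, 0, 0]],
  ],
)

```text
clock: 6.45
position: [539.9, -240.3, 235.5]
ee_rot: [0.998, -0.062, 0.0, 0.0]
contact_force: [-0.1, -0.7, 0.1]
gripper_width: 60.2
grasp_force: 0.0
```

```bash
cat > drv.py <<'E'
from h import *
def drivers(c):
    g=c['img'].max(2);m=(g<60).astype(np.uint8);out=[]
    for q in cv2.findContours(m,cv2.RETR_EXTERNAL,cv2.CHAIN_APPROX_NONE)[0]:
        if not 400<cv2.contourArea(q)<9000: continue
        P=ray(c,q.reshape(-1,2),12);r=cv2.minAreaRect(P[:,:2].astype(np.float32))
        out.append((cv2.boundingRect(q),np.round(r[0],1),np.round(r[1],1),round(r[2],1)))
    return out
E
python3 - <<'E'
from drv import *
import pickle
c=cam('wrist');save(c,'w2');pickle.dump(c,open('w2.pkl','wb'))
for o in drivers(c):print(o)
E
```

```text
((300, 145, 79, 63), array([ 566.6, -263.3]), array([79.5, 40.8]), 57.5)
```

View pics/w2.png

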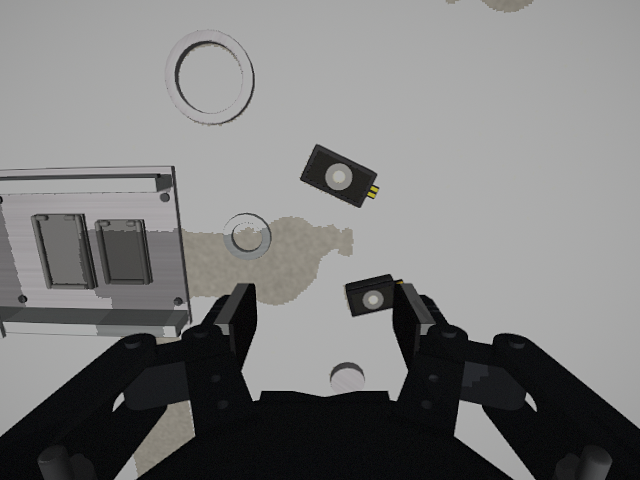

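The large driver is in clear view, with its cone at (339,177) and tab at (373,192). The small driver's cone is at (373,300), and its tab at about (399,282) is partly behind a finger. The small ring is at (247,236).

```bash
python3 - <<'E'
from h import *
import pickle
c=pickle.load(open('w2.pkl','rb'));g=c['img'].min(2)
def cone(u,v,r=14):
    k=np.zeros_like(g);cv2.circle(k,(u,v),r,255,-1);m=(g>70)&(k>0);y,x=np.nonzero(m);q=np.c_[x,y].astype(np.float32)
    (cc,rr)=cv2.minEnclosingCircle(q);return cc,rr
a=cone(339,177);b=cone(373,300,12);print(a,b)
L=ray(c,[a[0]],24)[0];S=ray(c,[b[0]],24)[0]
hsv=cv2.cvtColor(c['img'],cv2.COLOR_RGB2HSV);y,x=np.nonzero((hsv[140:210,290:390,1]>110)&(hsv[140:210,290:390,2]>60))
T=ray(c,[[x.mean()+290,y.mean()+140]],5)[0];d=T-L
print('L',L,'brass',T,len(x),np.hypot(*d[:2]),np.degrees(np.arctan2(d[1],d[0])));print('S',S)
# top face corners of large
E
python3 - <<'E'
import sys;sys.path.insert(0,'.')
from h import *
import pickle
c=pickle.load(open('w2.pkl','rb'))
cor=np.array([(316,145),(301,178),(362,207),(377,178)]);print(ray(c,cor,24)[:,:2].round(1),ray(c,cor,24)[:,:2].mean(0))
cv2.imwrite('pics/w2c.png',cv2.resize(c['img'][135:215,290:390,::-1],None,fx=6,fy=6,interpolation=cv2.INTER_CUBIC))
E
```

```text
((338.5, 176.5), 13.729630470275879) ((373.3362121582031, 300.9396667480469), 11.065542221069336)
L [ 569.80369321 -259.92605677   24.        ] brass [ 547.3174244  -295.05159193    5.        ] 66 41.70654031692848 -122.62610039371435
S [ 426.64870978 -283.52516027   24.        ]
[[ 603.6 -241.2]
 [ 573.  -221.8]
 [ 535.5 -280.7]
 [ 563.6 -298.8]] [ 568.89338899 -260.63042651]
```

Emit:
drive_tool(
  deltas=[
    [[0, 0, 1], [0, 0, 8.24]],
    [[0, 0, 1], [0, 0, 8.24]],
    [[0, 0, 1], [0, 0, 8.24]],
    [[0, 0, 1], [0, 0, 8.24]],
    [[0, 0, 1], [0, 0, 8.24]],
    [[0, 0, 1], [0, 0, 8.24]],
    [[0, 0, 1], [0, 0, 8.24]],
    [[0, 0, 1], [0, 0, 8.24]],
    [[0, 0, 1], [0, 0, 8.24]],
    [[0, 0, 1], [0, 0, 8.24]],
    [[0, 0, 1], [0, 0, 8.24]],
    [[0, 0, 1], [0, 0, 8.24]],
  ],
  claw=6.4,
)

```text
clock: 7.7
position: [540.2, -240.1, 115.0]
ee_rot: [-0.6, 0.8, -0.0, 0.0]
contact_force: [0.4, -0.0, -0.3]
gripper_width: 63.9
grasp_force: 0.0
```

Emit:
drive_tool(
  deltas=[
    [[0, 0, 0.5], [0, 0, 8.24]],
    [[0, 0, 0.5], [0, 0, 8.24]],
    [[0.1, -1.5, 1], [0, 0, 0]],
    [[0, -2, 1], [0, 0, 0]],
    [[0, 0, 0], [0, 0, 0]],
    [[0, 0, 0], [0, 0, 0]],
  ],
)

```text
clock: 8.3
position: [568.4, -260.0, 84.9]
ee_rot: [-0.481, 0.877, 0.0, -0.0]
contact_force: [0.6, -0.0, 0.9]
gripper_width: 64.1
grasp_force: 0.0
```

```bash
python3 - <<'E'
from h import *
s=arm.read_state();print(s['position'],s['joints']);M=R.from_quat(s['ee_rot']).as_matrix();print(np.degrees(np.arctan2(M[1,0],M[0,0])))
d=np.array([569,-260,0])-s['position'];print((M.T@d).round(1))
E
```

```text
[ 568.42325733 -260.00670756   84.88441643] [-1.70526146e-01  5.17819270e-01 -1.73263809e-01 -1.15242532e-04
 -8.80803974e-01 -3.95894946e-01]
-122.45773365754938
[-0.3 -0.6 84.9]
```

Emit:
drive_tool(
  deltas=[
    [[0, 0, 2.5], [0, 0, 0]],
    [[0, 0, 2.5], [0, 0, 0]],
    [[0, 0, 1.5], [0, 0, 0]],
    [[0, 0, 1.0], [0, 0, 0]],
    [[0, 0, 0], [0, 0, 0]],
    [[0, 0, 0], [0, 0, 0]],
  ],
)

```text
clock: 8.9
position: [568.5, -260.7, 11.4]
ee_rot: [-0.481, 0.877, -0.001, 0.0]
contact_force: [-0.0, -0.1, -0.0]
gripper_width: 63.7
grasp_force: 0.0
```

Emit:
drive_tool(
  deltas=[
    [[0, 0, 0], [0, 0, 0]],
    [[0, 0, 0], [0, 0, 0]],
    [[0, 0, 0], [0, 0, 0]],
    [[0, 0, 0], [0, 0, 0]],
    [[0, 0, 0], [0, 0, 0]],
  ],
  claw=3.2,
)

```text
clock: 9.4
position: [568.9, -261.0, 12.1]
ee_rot: [-0.481, 0.877, -0.001, 0.001]
contact_force: [-1.7, 1.6, 6.4]
gripper_width: 38.0
grasp_force: 62.5
```

Emit:
drive_tool(
  deltas=[
    [[0, 0, -0.5], [0, 0, 0]],
    [[0, 0, -1.5], [0, 0, 0]],
    [[0, 0, -3], [0, 0, 0]],
    [[0, 0, -3], [0, 0, 0]],
    [[0, 0, -1], [0, 0, 0]],
    [[0, 0, 0], [0, 0, 0]],
  ],
)

```text
clock: 10.0
position: [568.6, -261.0, 102.0]
ee_rot: [-0.481, 0.877, -0.001, 0.001]
contact_force: [0.5, -0.3, -1.2]
gripper_width: 38.6
grasp_force: 61.8
```

Emit:
drive_tool(
  deltas=[
    [[0, 0, 0], [0, 0, -4]],
    [[0, 0, 0], [0, 0, -8.2]],
    [[0, 0, 0], [0, 0, -8.2]],
    [[0, 0, 0], [0, 0, -8.2]],
    [[0, 0, 0], [0, 0, -8.2]],
    [[0, 0, 0], [0, 0, -8.2]],
    [[0, 0, 0], [0, 0, -8.2]],
    [[0, 0, 0], [0, 0, -8.2]],
    [[0, 0, 0], [0, 0, -8.2]],
    [[0, 0, 0], [0, 0, -8.2]],
    [[0, 0, 0], [0, 0, -8.2]],
    [[0, 0, 0], [0, 0, -8.2]],
  ],
)

```text
clock: 11.2
position: [566.5, -260.4, 98.0]
ee_rot: [0.97, -0.242, -0.002, -0.0]
contact_force: [0.5, -0.1, -0.2]
gripper_width: 38.0
grasp_force: 61.7
```

Emit:
drive_tool(
  deltas=[
    [[0, 0, 0], [0, 0, -8.2]],
    [[0, 0, 0], [0, 0, -8.2]],
    [[0, 0, 0], [0, 0, -4.8]],
    [[0, -2, 0], [0, 0, 0]],
    [[-1, -4, 0], [0, 0, 0]],
    [[-1, -4, 0], [0, 0, 0]],
    [[-1, -4, 0], [0, 0, 0]],
    [[-1, -4, 0], [0, 0, 0]],
    [[-1, -4, 0], [0, 0, 0]],
    [[-1, -4, 0], [0, 0, 0]],
    [[-1, -4, 0], [0, 0, 0]],
    [[-1, -1, 0], [0, 0, 0]],
  ],
)

```text
clock: 12.4
position: [526.1, 59.6, 98.9]
ee_rot: [0.998, -0.06, -0.001, 0.0]
contact_force: [0.4, -0.3, -1.5]
gripper_width: 38.5
grasp_force: 61.7
```

```bash
cat > to.py <<'E'
from h import *
import sys
x,y=map(float,sys.argv[1:3]);s=arm.read_state();M=R.from_quat(s['ee_rot']).as_matrix()
print(s['position'].round(1) if hasattr(s['position'],'round') else s['position'],s['gripper_width'],s['grasp_force'],'yaw',np.degrees(np.arctan2(M[1,0],M[0,0])).round(2),'tilt',M[2].round(4))
print((M.T@(np.array([x,y,0])-s['position'])).round(1))
E
python3 to.py 525.8 62
```

```text
[526.1  59.6  98.9] 38.46863378529499 61.726013123989105 yaw -6.93 tilt [-2.e-03  7.e-04 -1.e+00]
[-0.4 -2.4 98.9]
```

Emit:
drive_tool(
  deltas=[
    [[0, -0.25, 1.5], [0, 0, 0]],
    [[0, 0, 2.5], [0, 0, 0]],
    [[0, 0, 1.5], [0, 0, 0]],
    [[0, 0, 0], [0, 0, 0]],
    [[0, 0, 0], [0, 0, 0]],
  ],
)

```text
clock: 12.9
position: [526.7, 58.6, 44.8]
ee_rot: [0.998, -0.062, -0.001, 0.001]
contact_force: [-0.9, -0.3, -0.4]
gripper_width: 38.2
grasp_force: 61.7
```

```bash
python3 to.py 525.8 62; python3 - <<'E'
from h import *
import pickle
c=cam('wrist');pickle.dump(c,open('w3.pkl','wb'));print(proj(c,[[525.3,62,24]]))
i=c['img'];cv2.imwrite('pics/w3c.png',cv2.resize(i[150:400,200:440,::-1],None,fx=2.4,fy=2.4,interpolation=cv2.INTER_CUBIC))
E
```

```text
[526.7  58.6  44.8] 38.22038827110897 61.69629156589508 yaw -7.14 tilt [-0.0019  0.0012 -1.    ]
[-1.2 -3.3 44.8]
[[315.87869058 282.16113154]]
```

View pics/w3c.png

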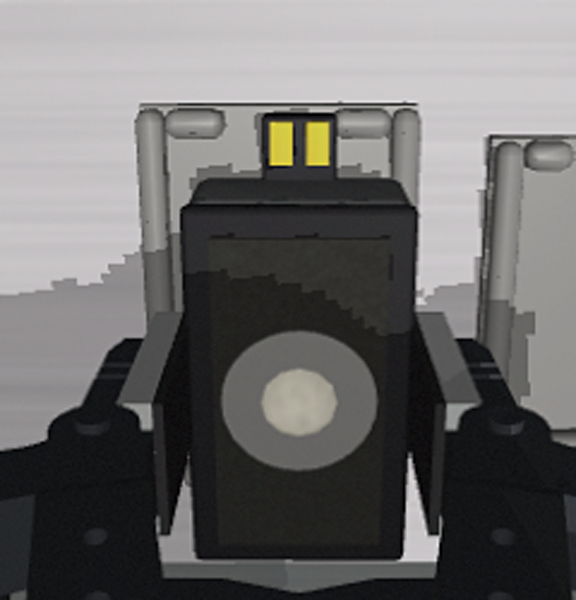

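The driver is held level above the nest. In the crop the tab is centred at column 299, while the nest walls at 151 and 403 centre on 277, so I'll work out the offset.

```bash
python3 - <<'E'
from h import *
import pickle
c=pickle.load(open('w3.pkl','rb'));a=np.radians(-7.1);X=np.array([np.cos(a),np.sin(a)]);Y=np.array([-X[1],X[0]])
f=lambda q,z:ray(c,np.array(q)/2.4+[200,150]-.3,z)[:,:2]
def s(P):return np.c_[P@X,P@Y].round(1)
zb=44.8-12
print('walls',s(f([(151,125),(403,125)],20)))
print('tab corners outer',s(f([(264,115),(335,115)],zb+5)),'block end top',s(f([(186,206),(416,206)],zb+24)),'cone',s(f([(299,400)],zb+24)))
for p in([525.2,61.3],[525.8,62],[526.7,58.6]):print(s(np.array([p])))
E
```

```text
walls [[554.5 152.4]
 [554.5 100.9]]
tab corners outer [[559.5 128.6]
 [559.5 115.6]] block end top [[547.7 140.8]
 [547.7 103. ]] cone [[512.2 122.2]]
[[513.6 125.7]]
[[514.1 126.5]]
[[515.4 123.3]]
```

Emit:
drive_tool(
  deltas=[
    [[0.05, -0.45, 0], [0, 0, 0]],
    [[0, 0, 0], [0, 0, 0]],
    [[0, 0, 0], [0, 0, 0]],
  ],
)

```text
clock: 13.25
position: [528.7, 63.8, 46.2]
ee_rot: [0.998, -0.062, 0.001, -0.0]
contact_force: [-0.2, -1.1, -1.9]
gripper_width: 38.4
grasp_force: 61.7
```

```bash
python3 to.py 525.8 62
```

```text
[528.7  63.8  46.2] 38.4204462229065 61.71956956386566 yaw -7.11 tilt [ 1.1e-03 -7.0e-04 -1.0e+00]
[-2.7  2.2 46.2]
```

```bash
cat > chk.py <<'E'
from h import *
a=np.radians(-7.1);X=np.array([np.cos(a),np.sin(a)]);Y=np.array([-X[1],X[0]])
def s(P):P=np.atleast_2d(P)[:,:2];return np.c_[P@X,P@Y].round(1)[0]
def brass(c,z,box=(240,150,400,330)):
    x0,y0,x1,y1=box;h=cv2.cvtColor(c['img'],cv2.COLOR_RGB2HSV)[y0:y1,x0:x1];v,u=np.nonzero((h[...,1]>110)&(h[...,2]>60)&(h[...,0]>15)&(h[...,0]<40))
    return s(ray(c,[[u.mean()+x0,v.mean()+y0]],z)),len(u)
E
python3 - <<'E'
from chk import *
import pickle
c=pickle.load(open('w3.pkl','rb'));print('w3',brass(c,37.8))
for i in range(3):
    z=arm.read_state()['position'];c=cam('wrist');print(np.round(z,1),s(np.array(z)),brass(c,z[2]-12+5))
pickle.dump(c,open('w4.pkl','wb'))
E
```

```text
w3 (array([554.4, 122.3]), 370)
[528.7  63.8  46.2] [516.7 128.7] (array([555.7, 127.7]), 372)
[528.5  63.8  46.1] [516.6 128.6] (array([555.6, 127.6]), 370)
[528.5  63.7  45.9] [516.5 128.5] (array([555.4, 127.6]), 367)
```

Emit:
drive_tool(
  deltas=[
    [[-0.08, 0.1, 0], [0, 0, 0]],
    [[0, 0, 0.8], [0, 0, 0]],
    [[0, 0, 0.5], [0, 0, 0]],
    [[0, 0, 0.3], [0, 0, 0]],
    [[0, 0, 0.2], [0, 0, 0]],
    [[0, 0, 0], [0, 0, 0]],
    [[0, 0, 0], [0, 0, 0]],
    [[0, 0, 0], [0, 0, 0]],
  ],
)

```text
clock: 14.2
position: [527.6, 62.7, 27.7]
ee_rot: [0.998, -0.062, 0.0, -0.0]
contact_force: [0.5, 0.4, -0.9]
gripper_width: 38.5
grasp_force: 61.7
```

```bash
python3 - <<'E'
from chk import *
z=arm.read_state()['position'];c=cam('wrist');print(np.round(z,1),s(np.array(z)),brass(c,z[2]-12+5))
save(c,'w5')
E
```

```text
[527.6  62.7  27.7] [515.8 127.5] (array([554.7, 126.7]), 367)
```

Emit:
drive_tool(
  deltas=[
    [[0, 0, 0.15], [0, 0, 0]],
    [[0, 0, 0.05], [0, 0, 0]],
    [[0, 0, 0], [0, 0, 0]],
    [[0, 0, 0], [0, 0, 0]],
  ],
)

```text
clock: 14.65
position: [527.6, 62.8, 26.1]
ee_rot: [0.998, -0.062, 0.0, -0.0]
contact_force: [-1.7, 0.6, 5.0]
gripper_width: 37.8
grasp_force: 62.3
```

Emit:
drive_tool(
  deltas=[
    [[0, 0, 0], [0, 0, 0]],
    [[0, 0, 0], [0, 0, 0]],
    [[0, 0, 0], [0, 0, 0]],
    [[0, 0, 0], [0, 0, 0]],
  ],
  claw=5.2,
)

```text
clock: 15.05
position: [527.3, 62.6, 25.3]
ee_rot: [0.998, -0.062, -0.0, 0.0]
contact_force: [-0.8, 0.2, -0.1]
gripper_width: 51.9
grasp_force: 0.0
```

Emit:
drive_tool(
  deltas=[
    [[0, 0, -0.5], [0, 0, 0]],
    [[0, 0, -2], [0, 0, 0]],
    [[0, 0, -3], [0, 0, 0]],
    [[0, 0, -4], [0, 0, 0]],
    [[0, 0, -4], [0, 0, 0]],
    [[0, 2, -3.5], [0, 0, 0]],
    [[0, 3.5, -2], [0, 0, 0]],
    [[0, 3.5, 0], [0, 0, 0]],
    [[0, 3, 0], [0, 0, 0]],
    [[0, 0, 0], [0, 0, 0]],
    [[0, 0, 0], [0, 0, 0]],
  ],
)

```text
clock: 16.15
position: [512.3, -56.9, 215.9]
ee_rot: [0.998, -0.063, 0.0, -0.0]
contact_force: [-0.1, 0.2, -0.2]
gripper_width: 52.2
grasp_force: 0.0
```

```bash
python3 to.py 426.6 -283.5; python3 - <<'E'
from h import *
import pickle
c=cam('wrist');pickle.dump(c,open('w6.pkl','wb'));p=proj(c,[[525,62,20]])[0];print(p)
save(c,'w6')
E
```

```text
[512.3 -56.9 215.9] 52.18441307729544 0.0 yaw -7.2 tilt [ 4.e-04 -2.e-04 -1.e+00]
[-56.7 235.6 215.8]
[204.37901334 212.88772348]
```

View pics/w6.png

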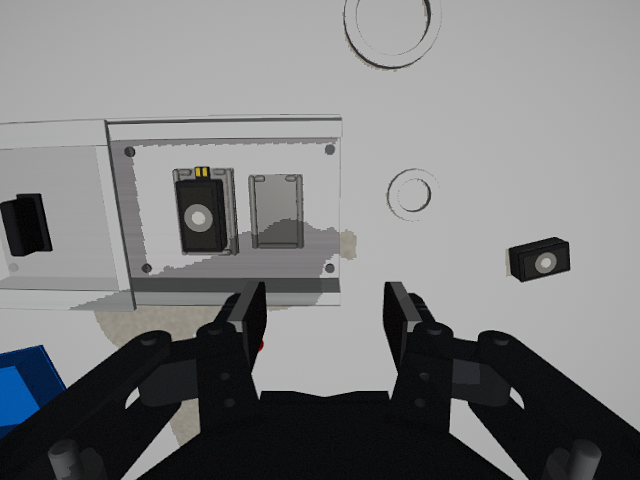

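The large driver sits in its nest with the tab in the notch, at (202,172). The small driver is at (541,262). Now I'll go to it.

Emit:
drive_tool(
  deltas=[
    [[-1, 3, 0], [0, 0, 0]],
    [[-1.3, 4.3, 0], [0, 0, 0]],
    [[-1.3, 4.3, 0], [0, 0, 0]],
    [[-1.3, 4.3, 0], [0, 0, 0]],
    [[-1.4, 4.6, 0], [0, 0, 0]],
    [[0, 0, 0.5], [0, 0, 8.4]],
    [[0, 0, 0.5], [0, 0, 8.4]],
    [[0, 0, 0.5], [0, 0, 8.4]],
    [[0, 0, 0.5], [0, 0, 8.4]],
    [[0, 0, 0.5], [0, 0, 8.4]],
    [[0, 0, 0.5], [0, 0, 8.4]],
    [[0, 0, 0.5], [0, 0, 8.4]],
  ],
  claw=5.8,
)

```text
clock: 17.4
position: [425.3, -251.1, 180.3]
ee_rot: [0.838, -0.546, -0.0, 0.0]
contact_force: [0.3, 0.1, -0.5]
gripper_width: 57.9
grasp_force: 0.0
```

Emit:
drive_tool(
  deltas=[
    [[0, 0, 0], [0, 0, 8.4]],
    [[0, 0, 0], [0, 0, 8.4]],
    [[0, 0, 0], [0, 0, 0]],
    [[0, 0, 0], [0, 0, 0]],
  ],
)

```text
clock: 17.8
position: [425.1, -251.4, 180.5]
ee_rot: [0.752, -0.659, -0.0, 0.0]
contact_force: [0.6, -0.1, 0.8]
gripper_width: 57.9
grasp_force: 0.0
```

```bash
python3 to.py 426.6 -283.5; python3 - <<'E'
from h import *
import pickle
c=cam('wrist');pickle.dump(c,open('w7.pkl','wb'));p=proj(c,[[426.6,-283.5,24]])[0].astype(int);print(p)
x0,y0=np.maximum(p-60,0);np.save('o7',[x0,y0])
cv2.imwrite('pics/w7c.png',cv2.resize(c['img'][y0:y0+120,x0:x0+120,::-1],None,fx=5,fy=5,interpolation=cv2.INTER_CUBIC));print(x0,y0)
E
```

```text
[ 425.1 -251.4  180.5] 57.924704336581044 0.0 yaw -82.47 tilt [-0.  0. -1.]
[ 32.    2.7 180.5]
[326 184]
266 124
```

View pics/w7c.png

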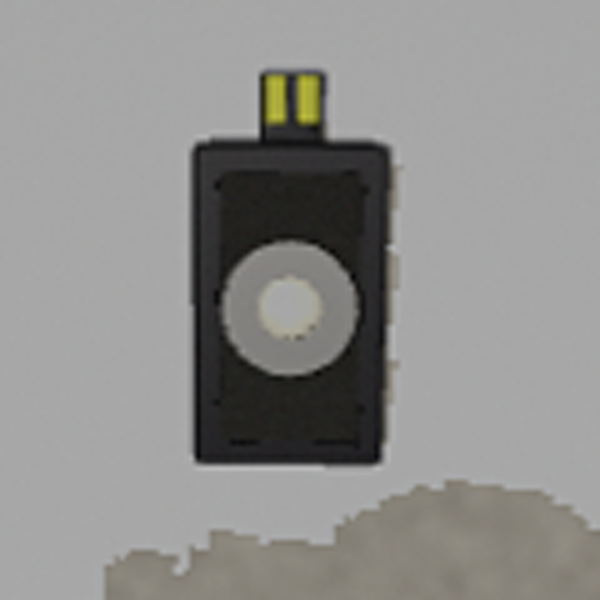

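The small driver is cone up and square to the image, with its cone at crop (290,308) and tab at (293,98), so the tool's yaw already matches it.

```bash
python3 - <<'E'
from h import *
import pickle
c=pickle.load(open('w7.pkl','rb'))
f=lambda q,z:ray(c,np.array(q)/5+[266,124]-.4,z)[:,:2]
C=f([(290,308)],24)[0];T=f([(293,98)],5)[0];d=T-C;print(C,T,np.hypot(*d),np.degrees(np.arctan2(d[1],d[0])))
P=f([(195,145),(387,145),(195,463),(382,463)],24);print(P.round(1),P.mean(0))
m=(P[0]+P[1]-P[2]-P[3])/2;print(np.hypot(*m),np.degrees(np.arctan2(m[1],m[0])))
E
python3 to.py 426.6 -283.5
```

```text
[ 429.19603075 -282.60586044] [ 433.29404508 -317.52626829] 35.16004274103258 -83.30678254467772
[[ 448.8 -307.9]
 [ 416.6 -312.1]
 [ 442.3 -253.2]
 [ 409.4 -257.5]] [ 429.25485042 -282.68438111]
55.04958417245699 -82.9078738299289
[ 425.  -251.5  180.6] 57.80563708747005 0.0 yaw -82.51 tilt [ 0. -0. -1.]
[ 31.9   2.6 180.6]
```

Emit:
drive_tool(
  deltas=[
    [[1, 0, 2], [0, 0, 0.5]],
    [[1.1, 0, 3.5], [0, 0, 0]],
    [[1.0, 0, 3.5], [0, 0, 0]],
    [[0, 0, 3.5], [0, 0, 0]],
    [[0, 0, 2], [0, 0, 0]],
    [[0, 0, 1.4], [0, 0, 0]],
    [[0, 0, 0.9], [0, 0, 0]],
    [[0, 0, 0], [0, 0, 0]],
    [[0, 0, 0], [0, 0, 0]],
  ],
)

```text
clock: 18.75
position: [428.9, -282.9, 13.1]
ee_rot: [0.748, -0.664, 0.0, -0.0]
contact_force: [0.7, -1.3, 0.2]
gripper_width: 58.0
grasp_force: 0.0
```

```bash
python3 to.py 429.2 -282.6
```

```text
[ 428.9 -282.9   13.1] 57.9717284272305 0.0 yaw -83.16 tilt [ 5.e-04 -8.e-04 -1.e+00]
[-0.3 -0.3 13.1]
```

Emit:
drive_tool(
  deltas=[
    [[0, 0, 0.1], [0, 0, 0]],
    [[0, 0, 0], [0, 0, 0]],
    [[0, 0, 0], [0, 0, 0]],
    [[0, 0, 0], [0, 0, 0]],
    [[0, 0, 0], [0, 0, 0]],
    [[0, 0, 0], [0, 0, 0]],
  ],
  claw=2.6,
)

```text
clock: 19.35
position: [429.1, -283.0, 12.7]
ee_rot: [0.748, -0.664, 0.001, -0.0]
contact_force: [-1.0, 1.2, 6.3]
gripper_width: 32.3
grasp_force: 60.7
```

Emit:
drive_tool(
  deltas=[
    [[0, 0, -0.5], [0, 0, 0]],
    [[0, 0, -1.5], [0, 0, 0]],
    [[0, 0, -3], [0, 0, 0]],
    [[0, 0, -3], [0, 0, 0]],
    [[0, 0, -1], [0, 0, 0]],
    [[0, 0, 0], [0, 0, -4]],
    [[0, 0, 0], [0, 0, -8]],
    [[0, 0, 0], [0, 0, -8]],
    [[0, 0, 0], [0, 0, -8]],
    [[0, 0, 0], [0, 0, -8]],
    [[0, 0, 0], [0, 0, -8]],
    [[0, 0, 0], [0, 0, -8]],
  ],
)

```text
clock: 20.55
position: [427.6, -282.5, 100.7]
ee_rot: [0.964, -0.267, -0.001, -0.0]
contact_force: [-0.7, -0.7, -1.1]
gripper_width: 32.5
grasp_force: 60.0
```

Emit:
drive_tool(
  deltas=[
    [[0, 0, 0], [0, 0, -8]],
    [[0, 0, 0], [0, 0, -8]],
    [[0, 0, 0], [0, 0, -8]],
    [[0, 0, 0], [0, 0, 0]],
    [[0, 0, 0], [0, 0, 0]],
  ],
)

```text
clock: 21.05
position: [427.9, -282.6, 101.0]
ee_rot: [0.998, -0.065, -0.001, -0.0]
contact_force: [-0.7, -0.6, -0.6]
gripper_width: 32.4
grasp_force: 60.0
```

```bash
python3 to.py 518 -9
```

```text
[ 427.9 -282.6  101. ] 32.42123642009794 59.97375279664993 yaw -7.4 tilt [-1.1e-03 -4.0e-04 -1.0e+00]
[  54.2 -282.9  101.1]
```

Emit:
drive_tool(
  deltas=[
    [[0.4, -2, 0], [0, 0, -0.3]],
    [[0.7, -4, 0], [0, 0, 0]],
    [[0.7, -4, 0], [0, 0, 0]],
    [[0.7, -4, 0], [0, 0, 0]],
    [[0.7, -4, 0], [0, 0, 0]],
    [[0.7, -4, 0], [0, 0, 0]],
    [[0.7, -4, 0], [0, 0, 0]],
    [[0.7, -2.3, 1.5], [0, 0, 0]],
    [[0, 0, 2.5], [0, 0, 0]],
    [[0, 0, 1.5], [0, 0, 0]],
    [[0, 0, 0], [0, 0, 0]],
    [[0, 0, 0], [0, 0, 0]],
  ],
)

```text
clock: 22.25
position: [515.3, -8.3, 46.6]
ee_rot: [0.998, -0.061, -0.0, 0.0]
contact_force: [0.3, 0.2, -0.2]
gripper_width: 32.6
grasp_force: 59.9
```

```bash
python3 to.py 517.2 -8.7; python3 - <<'E'
from chk import *
import pickle
z=arm.read_state()['position'];c=cam('wrist');print(np.round(z,1),s(np.array(z)),brass(c,z[2]-12.7+5,(270,150,380,330)))
pickle.dump(c,open('w8.pkl','wb'))
cv2.imwrite('pics/w8c.png',cv2.resize(c['img'][150:400,200:440,::-1],None,fx=2.4,fy=2.4,interpolation=cv2.INTER_CUBIC))
E
```

```text
[515.3  -8.3  46.6] 32.63315442249341 59.94651585817337 yaw -6.98 tilt [-2.e-04  4.e-04 -1.e+00]
[ 1.9  0.1 46.6]
[515.3  -8.3  46.6] [512.4  55.4] (array([545.9,  54.6]), 321)
```

View pics/w8c.png

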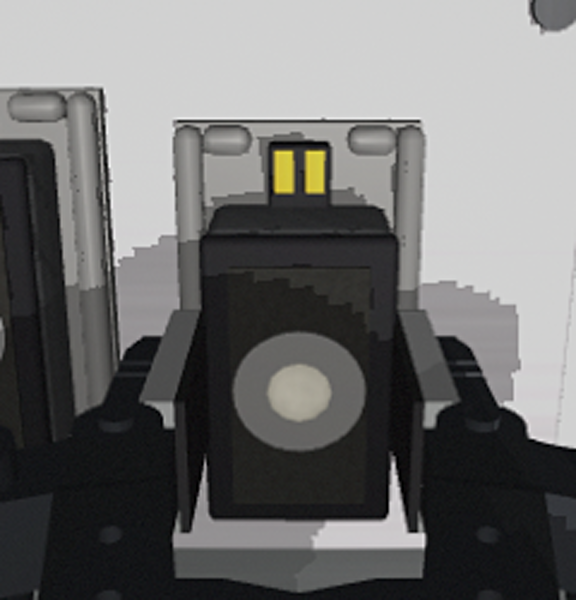

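The tab (column 299) is centred on the nest walls (188 and 410). The x offset still needs checking.

```bash
python3 - <<'E'
from chk import *
import pickle
c=pickle.load(open('w8.pkl','rb'));zb=46.6-12.7
f=lambda q,z:s(ray(c,[np.array(q)/2.4+[200,150]-.3],z))
w=f((188,139),20),f((410,139),20);print(w,'nest',w[0][0]-34.5,(w[0][1]+w[1][1])/2)
print('tab end-40',f((299,143),zb+5)[0]-40,'block',f((299,236),zb+24)-[28,0],'cone',f((299,391),zb+24))
print('fixed: screws etc; state',arm.read_state()['position'])
E
```

```text
(array([548.2,  77.5]), array([548.3,  31.4])) nest 513.7 54.45
tab end-40 511.20000000000005 block [511.2  54.5] cone [510.5  54.4]
fixed: screws etc; state [515.75517311  -8.28069893  47.20146638]
```

Emit:
drive_tool(
  deltas=[
    [[0.2, 0, 0], [0, 0, 0]],
    [[0, 0, 0.8], [0, 0, 0]],
    [[0, 0, 0.6], [0, 0, 0]],
    [[0, 0, 0.3], [0, 0, 0]],
    [[0, 0, 0.1], [0, 0, 0]],
    [[0, 0, 0], [0, 0, 0]],
    [[0, 0, 0], [0, 0, 0]],
    [[0, 0, 0], [0, 0, 0]],
  ],
)

```text
clock: 23.1
position: [517.3, -8.5, 28.7]
ee_rot: [0.998, -0.06, 0.0, -0.0]
contact_force: [0.2, 0.0, -1.0]
gripper_width: 32.2
grasp_force: 59.9
```

```bash
python3 - <<'E'
from chk import *
z=arm.read_state()['position'];c=cam('wrist');print(np.round(z,1),s(np.array(z)),brass(c,z[2]-12.7+5,(270,150,380,330)))
E
```

```text
[517.3  -8.5  28.7] [514.4  55.5] (array([547.9,  54.7]), 320)
```

Inside the recess without contact. I'll lower it the last 2 mm, release, rise, and go toward the handle.

Emit:
drive_tool(
  deltas=[
    [[0, 0, 0.15], [0, 0, 0]],
    [[0, 0, 0.08], [0, 0, 0]],
    [[0, 0, 0], [0, 0, 0]],
    [[0, 0, 0], [0, 0, 0]],
  ],
)

```text
clock: 23.55
position: [517.2, -8.5, 26.7]
ee_rot: [0.998, -0.06, 0.0, -0.0]
contact_force: [-2.0, 1.1, 5.1]
gripper_width: 32.1
grasp_force: 60.5
```

Emit:
drive_tool(
  deltas=[
    [[0, 0, 0], [0, 0, 0]],
    [[0, 0, 0], [0, 0, 0]],
    [[0, 0, 0], [0, 0, 0]],
    [[0, 0, 0], [0, 0, 0]],
  ],
  claw=4.6,
)

```text
clock: 23.95
position: [517.1, -8.5, 26.1]
ee_rot: [0.998, -0.06, -0.0, 0.0]
contact_force: [0.2, 0.2, -0.5]
gripper_width: 45.9
grasp_force: 0.0
```

Emit:
drive_tool(
  deltas=[
    [[0, 0, -0.5], [0, 0, 0]],
    [[0, 0, -2], [0, 0, 0]],
    [[0, 0, -3.5], [0, 0, 0]],
    [[0, 0, -4], [0, 0, 0]],
    [[0, 0, -4], [0, 0, 0]],
    [[0, -2, -4], [0, 0, 0]],
    [[0, -3.5, -2], [0, 0, 0]],
    [[0, -3.5, 0], [0, 0, 0]],
    [[0, -2, 0], [0, 0, 0]],
    [[0, 0, 0], [0, 0, 0]],
    [[0, 0, 0], [0, 0, 0]],
  ],
)

```text
clock: 25.05
position: [530.0, 100.7, 226.2]
ee_rot: [0.998, -0.06, -0.0, 0.0]
contact_force: [0.3, 0.1, 0.1]
gripper_width: 45.8
grasp_force: 0.0
```

```bash
python3 to.py 541.2 216; python3 - <<'E'
from h import *
import pickle
c=cam('wrist');pickle.dump(c,open('w9.pkl','wb'));p=proj(c,[[520,26,25]])[0].astype(int);print(p)
x0,y0=np.maximum(p-[80,60],0)
cv2.imwrite('pics/w9c.png',cv2.resize(c['img'][y0:y0+120,x0:x0+160,::-1],None,fx=5,fy=5,interpolation=cv2.INTER_CUBIC))
E
```

```text
[530.  100.7 226.2] 45.83078026786698 0.0 yaw -6.88 tilt [-5.e-04  3.e-04 -1.e+00]
[  -2.6 -115.9  226.2]
[397 210]
```

View pics/w9c.png

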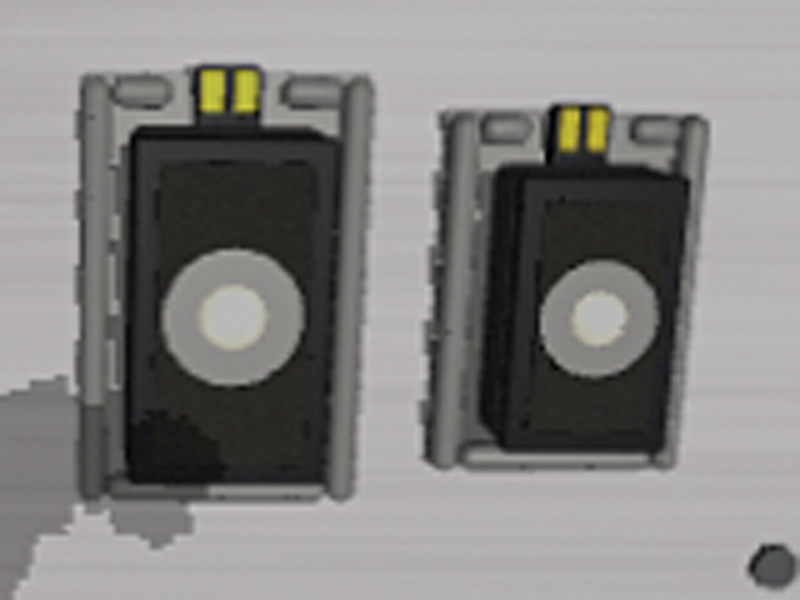

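Both drivers lie in their nests with the tabs in the notches, at crop (228,90) and (583,128). Next I'll pinch the handle.

Emit:
drive_tool(
  deltas=[
    [[0, -3, 0], [0, 0, -0.2]],
    [[-0.2, -4, 2], [0, 0, 0]],
    [[0, -3.5, 3], [0, 0, 0]],
    [[0, -1.1, 3.5], [0, 0, 0]],
    [[0, 0, 3], [0, 0, 0]],
    [[0, 0, 2.5], [0, 0, 0]],
    [[0, 0, 1.8], [0, 0, 0]],
    [[0, 0, 0], [0, 0, 0]],
    [[0, 0, 0], [0, 0, 0]],
  ],
  claw=6,
)

```text
clock: 26.0
position: [542.5, 215.4, 68.6]
ee_rot: [0.998, -0.059, 0.0, 0.0]
contact_force: [-0.7, -0.5, 0.8]
gripper_width: 60.0
grasp_force: 0.0
```

Emit:
drive_tool(
  deltas=[
    [[0, 0, 0], [0, 0, 0]],
    [[0, 0, 0], [0, 0, 0]],
    [[0, 0, 0], [0, 0, 0]],
    [[0, 0, 0], [0, 0, 0]],
    [[0, 0, 0], [0, 0, 0]],
    [[0, 0, 0], [0, 0, 0]],
  ],
  claw=1,
)

```text
clock: 26.6
position: [542.5, 216.1, 69.5]
ee_rot: [0.998, -0.059, 0.001, -0.0]
contact_force: [-1.7, -2.2, 6.5]
gripper_width: 12.2
grasp_force: 60.9
```

Emit:
drive_tool(
  deltas=[
    [[0, 1, 0], [0, 0, 0]],
    [[0, 2, 0], [0, 0, 0]],
    [[0, 2, 0], [0, 0, 0]],
    [[0, 2, 0], [0, 0, 0]],
    [[0, 2, 0], [0, 0, 0]],
    [[0, 2, 0], [0, 0, 0]],
    [[0, 2, 0], [0, 0, 0]],
    [[0, 2, 0], [0, 0, 0]],
    [[0, 2, 0], [0, 0, 0]],
    [[0, 1, 0], [0, 0, 0]],
    [[0, 0, 0], [0, 0, 0]],
    [[0, 0, 0], [0, 0, 0]],
  ],
)

```text
clock: 27.8
position: [520.4, 36.6, 69.5]
ee_rot: [0.998, -0.059, -0.0, 0.0]
contact_force: [-4.2, -2.0, 9.7]
gripper_width: 12.2
grasp_force: 61.3
```

Nine or ten mm remain, so I'll nudge to the stop.

Emit:
drive_tool(
  deltas=[
    [[0, 0.4, 0], [0, 0, 0]],
    [[0, 0.3, 0], [0, 0, 0]],
    [[0, 0, 0], [0, 0, 0]],
    [[0, 0.2, 0], [0, 0, 0]],
    [[0, 0, 0], [0, 0, 0]],
    [[0, 0, 0], [0, 0, 0]],
  ],
)

```text
clock: 28.4
position: [519.4, 28.4, 69.5]
ee_rot: [0.998, -0.059, -0.0, 0.0]
contact_force: [-3.6, 1.2, 9.4]
gripper_width: 12.4
grasp_force: 61.3
```

Emit:
drive_tool(
  deltas=[
    [[0, 0.2, 0], [0, 0, 0]],
    [[0, 0, 0], [0, 0, 0]],
    [[0, 0, 0], [0, 0, 0]],
  ],
)

```text
clock: 28.7
position: [519.2, 27.4, 69.4]
ee_rot: [0.998, -0.059, -0.0, -0.001]
contact_force: [-5.3, 3.6, 9.1]
gripper_width: 12.7
grasp_force: 61.3
```

Emit:
drive_tool(
  deltas=[
    [[0, 0.2, 0], [0, 0, 0]],
    [[0, 0, 0], [0, 0, 0]],
    [[0, 0, 0], [0, 0, 0]],
  ],
)

```text
clock: 29.0
position: [519.3, 27.3, 69.5]
ee_rot: [0.998, -0.059, 0.001, -0.002]
contact_force: [-7.2, 12.9, 8.7]
gripper_width: 12.4
grasp_force: 61.4
```

At the shut stop (force up, no motion). I'll release, lift clear, and check.

Emit:
drive_tool(
  deltas=[
    [[0, -0.15, 0], [0, 0, 0]],
    [[0, 0, 0], [0, 0, 0]],
    [[0, 0, 0], [0, 0, 0]],
    [[0, 0, 0], [0, 0, 0]],
    [[0, 0, -1], [0, 0, 0]],
    [[0, 0, -3], [0, 0, 0]],
    [[0, 0, -4], [0, 0, 0]],
    [[0, 0, -4], [0, 0, 0]],
    [[-2, 0, -4], [0, 0, 0]],
    [[-3, 0, -1], [0, 0, 0]],
    [[0, 0, 0], [0, 0, 0]],
    [[0, 0, 0], [0, 0, 0]],
  ],
  claw=5,
)

```text
clock: 30.2
position: [469.8, 31.7, 239.3]
ee_rot: [0.998, -0.058, 0.001, -0.0]
contact_force: [1.0, 1.3, 0.7]
gripper_width: 50.1
grasp_force: 0.0
```

```bash
python3 - <<'E'
from h import *
c=cam('wrist');save(c,'w10');s=arm.read_state();print(s['clock'],s['position'],s['contact_force'],s['gripper_width'])
# handle top contour
p=proj(c,[[518.9,27.5,84]])[0];print('expected handle px if shut',p)
u,v=p.astype(int);g=c['img'].max(2);k=np.zeros_like(g);k[v-45:v+45,u-40:u+40]=(g<60)[v-45:v+45,u-40:u+40]
for q in cv2.findContours(k,cv2.RETR_EXTERNAL,cv2.CHAIN_APPROX_SIMPLE)[0]:
    if cv2.contourArea(q)>100:print(cv2.boundingRect(q))
E
```

```text
30.25 [470.05263745  31.61961686 238.50394556] [1.16598654 0.51000801 0.64573986] 50.12712629003315
expected handle px if shut [321.20765263 163.29665346]
(310, 129, 26, 62)
```

View pics/w10.png

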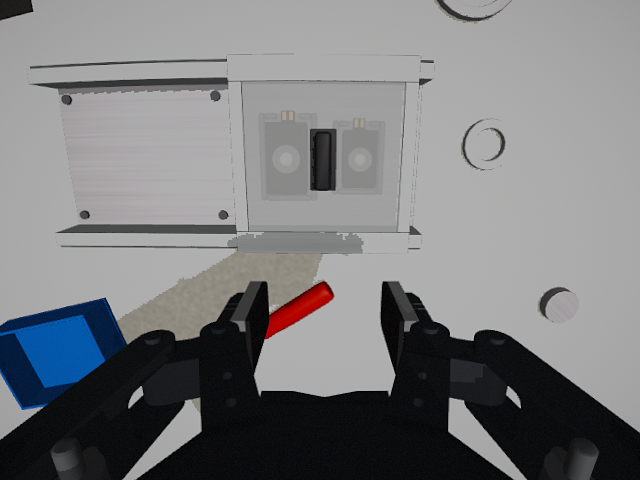

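The last view shows the guard over both nests, its handle at (322,160), both drivers seated under the pane, and the small ring untouched at (485,145). The big ring is only partly in frame, and what shows looks unmoved.

```bash
python3 -c "
from bench import arm
print(arm.job_done())"
```

```text
the job is handed in; nothing more can be done
None
```

I handed the job in at about 30 s: both drivers lie flat in their own nests with their tabs in the notches, the guard was pushed to its shut stop over them, and neither ring was touched.

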